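# Zero the torque gauge and tighten the sample jar's cap to the band

## Task

Close the sample jar on the cap torque tester: with the chuck at rest, turn the bezel of the dial gauge until the zero mark (the pair of long lines) stands at the needle. Then screw the cap of the jar in the tilted chuck clockwise fully home and go on tightening until the needle stands in the thick band for a moment, without driving it well past the band. Let go, with the cap left fully home and the needle back at the zero mark, and leave all the other things on the table where they stand.

Things in the scene. Friction and masses are not known exactly. Their poses are not given: they have to be found in the camera images.
- stand: white fixed stand of the torque tester; base plate 170 x 130 x 22 mm (from 40 mm in front of the origin to 130 mm behind it). Origin on the table, x forward away from its operator side. Its round head slopes: the chuck and jar axis leans 30 degrees from vertical towards the stand's -x
- chuck (a joint): turning of the sprung aluminium chuck (80 mm disc with four rubber pins) that holds the glass jar, rad; 0 at rest, grows clockwise seen from above the cap. The spring gives 1.5 N m per rad and returns it to 0 when let go. The gauge needle turns 5 times this angle. Needle in the thick band = 0.21 to 0.38 rad
- cap (a joint): turning of the captive white screw cap on the jar, rad; grows as it is screwed on, clockwise seen from above the cap; 5.0 = fully home against its stop, when further twisting turns the sprung chuck. Thread drag is about 0.04 N m. The cap sinks 0.8 mm per rad
- cap_top (a point): centre of the top of the round ribbed cap, 42 mm in diameter, 24 mm tall; z points out of the cap along the jar's tilted axis, x along the small index bar on the cap (turns with it). Below the cap is a neck 34 mm wide; the jar's shoulder begins 31 mm below the cap's top when home (35 mm when loose), the jar is 58 mm wide
- gauge: fixed dial gauge foot, dark plate 110 x 90 x 12 mm with a white pillar 40 mm wide; origin on the table under the dial axis. Dial faces straight up
- bezel: round ribbed steel bezel of the dial gauge carrying the white dial, 62 mm in diameter, 20 mm tall, underside 56 mm above the table with free room below around the pillar; origin at the centre of its underside, z up, x through the zero mark (the pair of long lines close together). The thick band lies 60 to 110 degrees clockwise of the zero mark. It turns either way, stiffly, and stays
- needle: black needle over the dial; origin on the dial axis, x along the needle to its tip. At rest it points along the gauge foot's x; it turns clockwise (seen from above) as the chuck is twisted clockwise
- needle_tip (a point): point on the needle, 4 mm short of its tip, 20 mm from the dial axis
- vial_a: small stoppered glass vial with a crimped metal cap, 22 mm wide, 45 mm tall; origin at the centre of its underside; bystander
- vial_b: another such vial; origin at the centre of its underside; bystander
- vial_c: another such vial; origin at the centre of its underside; bystander
- spare_jar: loose jar of the same kind as the one in the chuck, standing upright, 58 mm wide, 84 mm tall; origin at the centre of its underside; bystander
- lotion: tall clear bottle with a white cap, 64 mm wide, 170 mm tall; origin at the centre of its underside; bystander
- carton: upright cardboard carton 60 x 50 x 130 mm; origin at the centre of its underside; bystander
Things that resemble listed ones, but are neither listed nor needed, are in the scene too. There is more than one size of the gauge; the one meant has the size given above.

How it is judged:
By the outcome, as a careful person would: the job done as asked, in the order asked, and still so for the second after the job is handed in, with the robot touching nothing.
It also fails if it takes over 67 s, if anything falls off the work surface, if the arm or the gripper's body presses on something with over 40 N, if the wrist force passes 120 N, or if a joint passes its speed limit or range.

## Robot

A 7-joint arm with a two-finger parallel gripper is mounted at the origin on the work surface. World frame = base frame: x ahead of the robot, y to its left, z up, the work surface at z = 0. Lengths are in mm, angles in rad, forces in N, time in s.
With the tool pointing down it reaches from about 400 to 875 mm from the base axis. Payload 4.4 kg.
Tool frame: the origin (TCP) lies at the very end of the fingers, on their centre line; the grasp point (between the pads) lies 19 mm behind it; z points along the fingers, y is the line along which they close (so a half turn about z gives the same grasp; the last joint's range is limited). The gripper opens to 85 mm and grips with 20 to 120 N. Pads are 22 mm wide; open, the fingers measure 114 mm over their backs; the gripper's body (76 mm by 85 mm) begins 54 mm behind the grasp point. The pads swing forward as they close: fully open they stand 13 mm farther back than shut.
Start: joints at [1.058, 0.628, 0.038, 1.517, -0.027, 0.996, -0.02], TCP at [280.883, -586.194, 199.713] pointing down, gripper open.
Joint ranges: [-3.06, 3.06], [-0.37, 2.12], [-1.25, 1.32], [0.18, 2.47], [-1.1, 4.24], [0.23, 1.98], [-2.94, 2.94]. Speed limits (rad/s): [2.57, 2.57, 3.14, 3.14, 3.14, 3.14, 3.14].

## Interface

Orientations are given as [roll, pitch, yaw] about the fixed x, y, z axes, in that order (R = Rz(yaw) Ry(pitch) Rx(roll)).
In Python, from cell import status, get_image, ctrl, models gives the robot as it stands.
- The arm moves only by the shell command python3 -m handwheel 'ROWS' [OPENING]. ROWS is JSON, a list of rows, each an object with "delta_pos": the shift along the world's x, y, z in cm, a list of three; "yaw": the turn about the world's z in rad. A call has 1 to 10 rows; each row shifts and turns the commanded pose from where the row before left it; what a row does not reach is not made up. A row lasts 1/12 s, in which the tool goes at most 41.7 mm and 7.16 degrees, less where a joint would pass 70% of its speed; a pose out of reach is approached as far as the arm can. A call is refused whole if a number of a shift passes 4.17 or a number of a turn 0.125, either way. A call with a gripper value outside its range is refused whole. OPENING is the opening, from -1 (shut) to 1 (fully open), set as the call begins (- or left out, the last holds). The fingers move at their own pace and stop on an object; the grip force is fixed at half the most. Time passes only in rows, so rows that do not move let the fingers close. It gives the time, the measured TCP pose, the force, the opening and the grip force at its end, in the units of the state.
- status.read_state(): the state, without advancing time (a new reading comes with each control period).
- get_image(name): name is "side" or "top"; returns a dict with "color" (400x640x3 uint8, red, green, blue), "z_map" (400x640 float32, mm along the optical axis (not along the pixel's ray), 0 where there is no reading), "fx", "fy", "cx", "cy" (pixels), "k1" (the pictures are not rectified: a ray, as slopes to the right and down, at radius r is drawn at 1 + k1 r^2 times it, then the intrinsics apply), "position" and "rotation" of the camera in the world. Camera axes: x right, y up, looking along -z (the intrinsics and any distortion apply to the point x, -y, -z); pixel columns grow to the right and rows downward; lengths in mm; the calibration is good to about 2 mm. A picture is of the moment at which its call begins.
- ctrl.finish_job(): hands the job in; it is judged then, once.
Trained networks look in a picture, given as the dict that the camera call returned (one of the last four; its "shot" number tells which), for a name from the list of things; names that differ only in an ending like _2 or _b are one class to them, and where a whole thing is asked for, a point or a joint stands for the part that bears it (a point fixed in the world has none). Each returns a list of dicts, best first, with "score" (0 to 1); they miss things now and then, are a little off and sometimes report something else, mostly with a low value. They report only what shows in the picture. A call takes as long as a camera call. They do not tell look-alikes from the thing itself.
- models.boxes_of(picture, name): "rect" ([left, top, right, bottom] in pixels, round what is visible of it).
The state is a dict: "clock": time; "qpos": joint angles; "qd": joint speeds; "tau": joint torques, N m; "eef_pos": TCP position; "tool_rot": TCP orientation; "force": force on the tool from outside, world axes, zero at the start; "torque": the same for the moment, N m; "width": finger opening in mm; "gripper_force": force on a finger pad.
Only numpy, scipy, OpenCV 4.12 (cv2) and the standard library are available. Lean on these libraries where they do the work, as an engineer would, in place of code of your own. Each camera call takes 0.05 s, during which the arm holds its last target. There are 200 camera calls.

## Working session

There is one attempt and no reset: what is moved stays moved. The work goes in short steps, Python scripts to look and compute and a shell command to move; the robot and the scene stay as the last step left them, time stands still between calls to the robot, and variables do not carry over. Pictures are saved under pics/ and viewed, at most 11 in all, crops included, and the job is handed in when it is done.

```bash
mkdir -p pics
cat > h.py <<'E'
import numpy as np, cv2
from cell import status, get_image, ctrl, models
def save(p,name,crop=None,scale=1):
    c=p["color"][:,:,::-1]
    if crop: l,t,r,b=crop; c=c[t:b,l:r]
    cv2.imwrite("pics/"+name,cv2.resize(c,None,fx=scale,fy=scale,interpolation=cv2.INTER_CUBIC))
def ray(p,u,v):
    K=np.array([[p["fx"],0,p["cx"]],[0,p["fy"],p["cy"]],[0,0,1.]])
    s=cv2.undistortPoints(np.array([[[u,v]]],float),K,np.array([p["k1"],0,0,0,0.]))[0,0]
    return np.array([s[0],-s[1],-1.])
def world(p,u,v,z=None):
    """pixel -> world; with z: on plane z, else by depth"""
    R=np.array(p["rotation"]);t=np.array(p["position"]);d=R@ray(p,u,v)
    k=(z-t[2])/d[2] if z is not None else np.median([x for x in p["z_map"][int(v)-1:int(v)+2,int(u)-1:int(u)+2].ravel() if x>0] or [0])
    return t+k*d
def pix(p,X):
    R=np.array(p["rotation"]);q=R.T@(np.array(X,float)-np.array(p["position"]))
    s=np.array([q[0],-q[1]])/-q[2]; s=s*(1+p["k1"]*(s@s))
    return np.array([p["fx"]*s[0]+p["cx"],p["fy"]*s[1]+p["cy"]])
E
python3 - <<'E'
from h import *
np.set_printoptions(precision=1,suppress=True)
st=status.read_state();print(st)
for n in("side","top"):
    p=get_image(n);save(p,n+"0.png",scale=1.25);print(n,p["fx"],p["cx"],p["cy"],p["k1"],np.array(p["position"]),np.array(p["rotation"]).tolist())
    for k in("stand","cap","cap_top","gauge","bezel","needle","vial_a","spare_jar","lotion","carton"):
        for b in models.boxes_of(p,k)[:4]:
            r=b["rect"];u,v=(r[0]+r[2])/2,(r[1]+r[3])/2
            print(k,round(b["score"],2),np.round(r),world(p,u,v))
E
```

```text
{'clock': 0.0, 'qpos': array([ 1.1,  0.6,  0. ,  1.5, -0. ,  1. , -0. ]), 'qd': array([ 0., -0., -0.,  0., -0.,  0.,  0.]), 'tau': array([  0. , -56.3,   1.2, -19.3,   0. ,   0. ,  -0. ]), 'eef_pos': array([ 280.5, -585.6,  198.8]), 'tool_rot': array([-3.1,  0. ,  0.4]), 'force': array([-0.1, -0.2, -0.2]), 'torque': array([ 0.,  0., -0.]), 'gripper_force': 0.0, 'width': 85.53489071058128}
side 398.0327981169454 317.96625541874886 199.98966487193067 0.0020104855772238757 [ 512.2 -755.6  736.9] [0.8822386847007897, 0.01969587460644595, -0.07388521495266048]
stand 0.6 [272. 143. 339. 218.] [ 563.4 -704.4  788.1]
stand 0.23 [281. 148. 315. 188.] [ 545.1 -722.7  769.8]
cap 0.58 [281. 146. 297. 159.] [ 524.9 -742.9  749.6]
cap 0.21 [316. 336. 351. 400.] [ 575.8 -691.9  800.5]
cap_top 0.73 [281. 146. 298. 164.] [ 525.8 -742.   750.5]
gauge 0.68 [279. 257. 335. 308.] [ 550.5 -717.3  775.2]
gauge 0.67 [251. 336. 293. 372.] [ 486.1 -781.7  710.8]
bezel 0.78 [257. 336. 281. 364.] [ 480.9 -786.9  705.6]
bezel 0.7 [294. 260. 318. 284.] [ 550.1 -717.7  774.8]
bezel 0.33 [296. 102. 318. 156.] [ 580
[... 737 characters left out ...]
36.  1586.6 2783.6]
cap_top 0.66 [240. 210. 257. 228.] [1933.3 1583.9 2781. ]
gauge 0.79 [422. 235. 444. 262.] [2183.  1833.6 3030.6]
gauge 0.77 [358. 198. 396. 244.] [2138.  1788.6 2985.7]
bezel 0.66 [368. 203. 389. 225.] [2142.  1792.6 2989.6]
bezel 0.5 [429. 237. 445. 254.] [2191.7 1842.3 3039.3]
bezel 0.31 [239. 194. 273. 228.] [1984.9 1635.5 2832.5]
vial_a 0.6 [311. 201. 315. 209.] [2163.6 1814.2 3011.2]
vial_a 0.43 [305. 243. 310. 255.] [2126.5 1777.1 2974.2]
spare_jar 0.71 [302. 126. 323. 152.] [2159.3 1809.9 3007. ]
lotion 0.58 [302. 125. 322. 152.] [2159.2 1809.8 3006.9]
carton 0.71 [445. 188. 477. 216.] [2110.6 1761.2 2958.2]
carton 0.28 [357. 197. 395. 241.] [2139.2 1789.8 2986.8]
```

```bash
sed -i '1a from scipy.spatial.transform import Rotation as Ro' h.py; sed -i 's/R=np.array(p\["rotation"\])/R=Ro.from_euler("xyz",p["rotation"]).as_matrix()/' h.py
python3 - <<'E'
from h import *
np.set_printoptions(precision=1,suppress=True)
for n in("side","top"):
    p=get_image(n)
    for k in("stand","cap_top","gauge","bezel","needle","needle_tip","vial_a","spare_jar","lotion","carton"):
        for b in models.boxes_of(p,k)[:4]:
            r=b["rect"];u,v=(r[0]+r[2])/2,(r[1]+r[3])/2
            print(n,k,round(b["score"],2),np.round([u,v]),world(p,u,v))
E
```

```text
side stand 0.75 [308. 180.] [535.5 115.9  90.9]
side stand 0.58 [351. 228.] [637.6 -16.3  28.6]
side cap_top 0.7 [288. 154.] [486.4 143.  161.3]
side cap_top 0.17 [392. 216.] [740.6 -18.4  63.2]
side gauge 0.86 [307. 284.] [ 514.7 -213.1   61.4]
side gauge 0.78 [273. 354.] [ 444.2 -362.1   50.1]
side bezel 0.71 [305. 271.] [ 513.5 -191.7   76.9]
side bezel 0.61 [268. 350.] [ 435.3 -353.1   50.5]
side bezel 0.53 [309. 283.] [ 519.9 -211.5   61. ]
side needle 0.59 [298. 168.] [512.9 128.5 124.4]
side needle 0.19 [334. 370.] [ 548.8 -437.1  117.6]
side needle_tip 0.4 [306. 283.] [ 513.8 -212.4   62.2]
side vial_a 0.64 [266. 228.] [419.7   2.4  31. ]
side vial_a 0.61 [314. 227.] [544.   -8.2  32. ]
side vial_a 0.43 [351. 227.] [637.9 -15.1  30.1]
side vial_a 0.43 [307. 283.] [ 516.1 -212.8   64.1]
side spare_jar 0.93 [391. 216.] [738.6 -18.8  62.7]
side spare_jar 0.21 [308. 181.] [535.9 114.5  89.2]
side lotion 0.58 [306. 128.] [545.  379.2 105. ]
side carton 0.72 [289. 154.] [489.6 144.4 161.3]
side carton 0.64 [336. 369.] [ 553.1 -437.   121.6]
top stand 0.67 [260. 211.] [513.  134.4 132. ]
top cap_top 0.69 [248. 218.] [487.9 159.9 164.4]
top gauge 0.92 [377. 218.] [ 504.8 -174.9   77.3]
top gauge 0.86 [432. 247.] [ 429.8 -329.1   50.6]
top bezel 0.89 [379. 214.] [ 515.3 -181.5   76.6]
top bezel 0.62 [438. 246.] [ 433.3 -344.1   51.4]
top needle_tip 0.37 [313. 207.] [539.5  -0.8  46.1]
top vial_a 0.38 [315. 177.] [625.1  -7.4  46.5]
top spare_jar 0.6 [312. 140.] [722.5   4.3  83. ]
top spare_jar 0.45 [161. 206.] [522.9 393.6 125.5]
top spare_jar 0.42 [316. 178.] [624.6 -10.2  31.8]
top carton 0.85 [463. 204.] [ 537.5 -392.7  128.9]
```

View pics/side0.png

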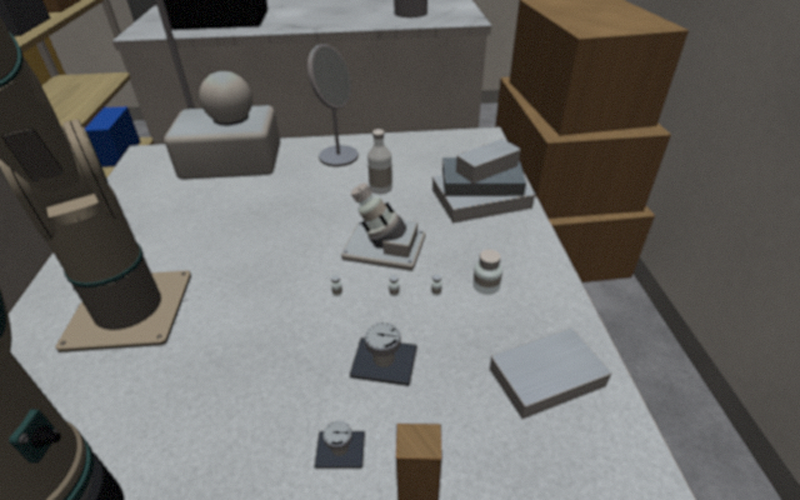

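View pics/top0.png

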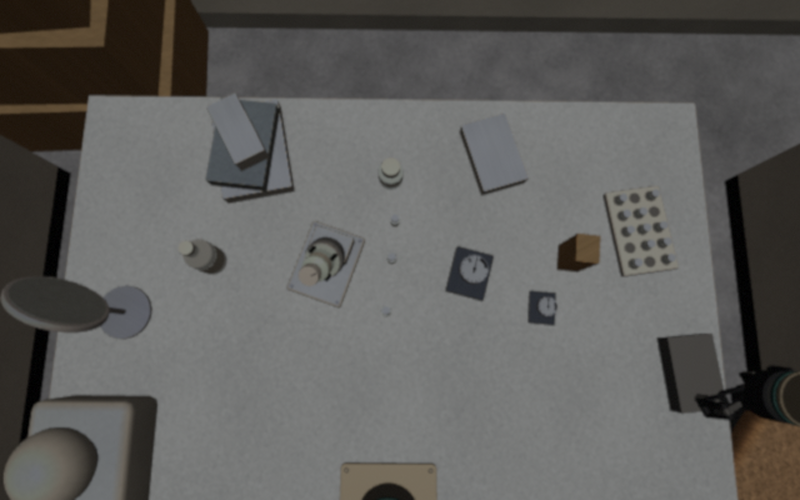

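Run:
```python
from h import *
np.set_printoptions(precision=1,suppress=True)
T=[get_image("top") for _ in range(6)];S=[get_image("side") for _ in range(6)]
def avg(L): 
    p=dict(L[-1]);p["color"]=np.clip(np.mean([q["color"] for q in L],0),0,255).astype(np.uint8);z=np.array([q["z_map"] for q in L]);p["z_map"]=np.median(z,0);return p
t,s=avg(T),avg(S)
np.save("t0.npy",t,allow_pickle=True);np.save("s0.npy",s,allow_pickle=True)
def crop(p,u,v,h=25,w=400):
    c=p["color"][v-h:v+h,u-h:u+h,::-1].astype(float);c=np.clip((c-c.min())/(np.percentile(c,99.5)-c.min())*255,0,255).astype(np.uint8)
    return cv2.resize(c,(w,300*w//400 if 0 else w),interpolation=cv2.INTER_CUBIC)
m=np.hstack([crop(t,379,214,18),crop(s,306,270,18)])
cv2.imwrite("pics/g0.png",m)
m=np.hstack([crop(t,258,210,35),crop(s,306,180,45)])
cv2.imwrite("pics/st0.png",m)
# depth cloud
def cloud(p):
    out=[]
    for v in range(400):
        for u in range(640):
            if p["z_map"][v,u]>0: out.append((u,v))
    uv=np.array(out,float)
    K=np.array([[p["fx"],0,p["cx"]],[0,p["fy"],p["cy"]],[0,0,1.]])
    q=cv2.undistortPoints(uv[:,None],K,np.array([p["k1"],0,0,0,0.]))[:,0]
    d=np.c_[q[:,0],-q[:,1],-np.ones(len(q))]*p["z_map"][uv[:,1].astype(int),uv[:,0].astype(int)][:,None]
    R=Ro.from_euler("xyz",p["rotation"]).as_matrix()
    return d@R.T+np.array(p["position"])
for n,p in(("t",t),("s",s)):
    C=cloud(p);np.save("cloud_"+n,C)
    near=C[(abs(C[:,0]-515)<60)&(abs(C[:,1]+182)<60)]
    tb=near[near[:,2]<5];print(n,"table z",np.median(tb[:,2]))
    b=near[near[:,2]>60];print(n,"bezel",len(b),b.min(0),b.max(0),np.median(b,0))
    mid=lambda a:(np.percentile(a,2)+np.percentile(a,98))/2
    print(mid(b[:,0]),mid(b[:,1]),np.ptp(np.percentile(b[:,0],[2,98])))
    c=C[(abs(C[:,0]-488)<50)&(abs(C[:,1]-150)<50)&(C[:,2]>135)]
    print("cap",len(c),c.min(0),c.max(0),c.mean(0))
```

```text
t table z -0.144733105408136
t bezel 431 [ 481.8 -211.    60.3] [ 544.2 -149.    80.5] [ 512.6 -180.1   76.3]
512.3825332601019 -179.3025252725613 56.696864145787
cap 340 [465.4 136.7 135.1] [526.9 183.5 170.2] [492.9 160.1 154. ]
s table z -0.5746635985207149
s bezel 627 [ 482.7 -212.5   60.2] [ 544.3 -150.2   80.6] [ 513.7 -189.5   77.1]
513.5395312073686 -183.46676329503606 56.73185843418713
cap 259 [465.4 136.4 135.2] [527.1 182.4 169.3] [494.5 151.9 151.3]
```

View pics/g0.png

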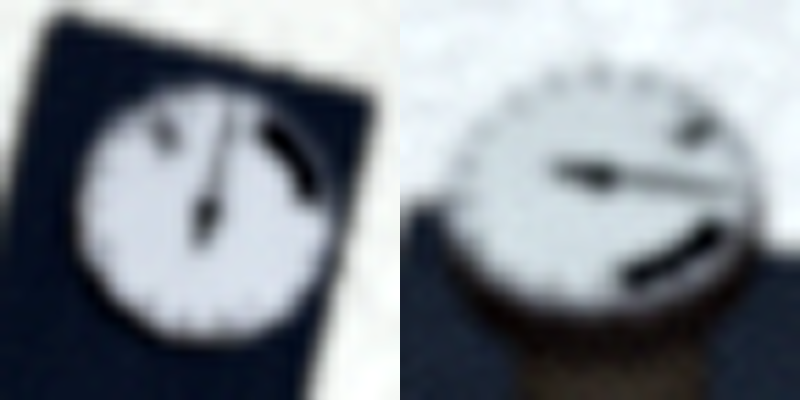

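View pics/st0.png

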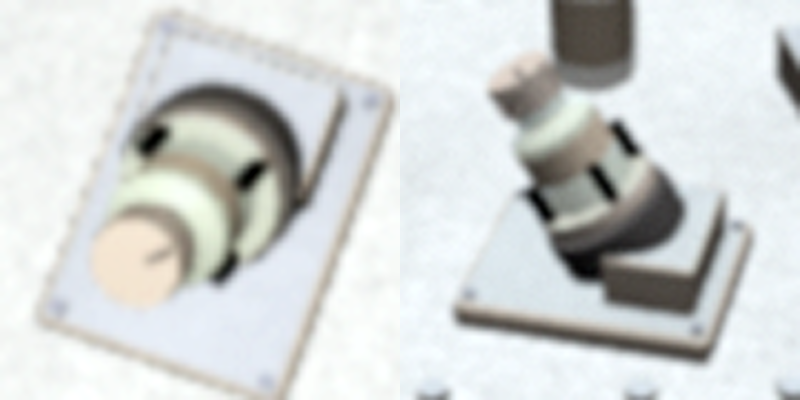

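```bash
cat > dial.py <<'E'
from h import *
import sys
C0=np.array([513,-181.5]);ZD=76.
def unwrap(p,c=C0,z=ZD):
    a=np.radians(np.arange(0,360,1.));r=np.arange(8,27,.5)
    g=p["color"].astype(np.float32).mean(2)
    M=np.array([[pix(p,[c[0]+q*np.cos(x),c[1]+q*np.sin(x),z]) for x in a] for q in r],np.float32)
    return r,cv2.remap(g,M[...,0],M[...,1],cv2.INTER_CUBIC)
def darkdir(r,I,lo,hi):  # darkness profile by angle
    d=I[(r>=lo)&(r<=hi)].mean(0); return np.median(d)-d
E
python3 - <<'E'
from dial import *
np.set_printoptions(precision=1,suppress=True,linewidth=160)
t=np.load("t0.npy",allow_pickle=True).item();s=np.load("s0.npy",allow_pickle=True).item()
# dial centre from white-disc fit: ellipse edge via threshold
for n,p,(u,v) in(("t",t,(379,214)),("s",s,(305,271))):
    C=np.load("cloud_%s.npy"%n);b=C[(abs(C[:,0]-513)<50)&(abs(C[:,1]+181)<50)&(C[:,2]>72)]
    (x,y),rad=cv2.minEnclosingCircle(b[:,:2].astype(np.float32));print(n,"dial circle",x,y,rad,np.median(b[:,2]),np.percentile(b[:,2],97))
    r,I=unwrap(p)
    for lo,hi in((9,15),(16,21),(20,25)):
        d=darkdir(r,I,lo,hi);pk=[i for i in range(360) if d[i]==d.take(range(i-8,i+9),mode="wrap").max() and d[i]>12]
        print(lo,hi,[(i,round(float(d[i]))) for i in pk])
# stand plate
C=np.vstack([np.load("cloud_t.npy"),np.load("cloud_s.npy")])
b=C[(abs(C[:,0]-540)<140)&(abs(C[:,1]-120)<130)&(abs(C[:,2]-22)<4)]
print(len(b),cv2.minAreaRect(b[:,:2].astype(np.float32)),cv2.boxPoints(cv2.minAreaRect(b[:,:2].astype(np.float32))))
# cap top plane
for n in"ts":
    C=np.load("cloud_%s.npy"%n);c=C[(np.hypot(C[:,0]-487,C[:,1]-152)<28)&(C[:,2]>135)]
    best=(0,)
    rng=np.random.default_rng(0)
    for _ in range(3000):
        q=c[rng.choice(len(c),3,False)];m=np.cross(q[1]-q[0],q[2]-q[0])
        if np.linalg.norm(m)<50: continue
        m/=np.linalg.norm(m);m*=np.sign(m[2]);k=abs((c-q[0])@m)<1.2
        if k.sum()>best[0] and m[2]>.75: best=(k.sum(),k)
    k=c[best[1]];m=np.linalg.svd(k-k.mean(0))[2][2];m*=np.sign(m[2])
    print(n,len(k),k.mean(0),"normal",m.round(3),"tilt",np.degrees(np.arccos(m[2])),"az",np.degrees(np.arctan2(m[1],m[0])),k.min(0),k.max(0))
E
```

```text
t dial circle 513.6273803710938 -180.72767639160156 31.28794288635254 76.36194523909819 78.58792168544106
9 15 [(349, 23)]
16 21 [(27, 23), (347, 21)]
20 25 [(27, 35), (287, 37), (316, 36), (346, 22)]
s dial circle 513.7657470703125 -181.4681396484375 31.47366714477539 77.25226639465365 78.81328486912733
9 15 [(355, 38)]
16 21 [(27, 26), (352, 36)]
20 25 [(27, 52), (291, 57), (351, 26)]
2130 ((527.7786254882812, 110.44401550292969), (237.46209716796875, 213.77093505859375), 85.92401123046875) [[412.7  -0.4]
 [626.  -15.6]
 [642.8 221.3]
 [429.6 236.5]]
t 141 [482.4 162.8 160.3] normal [-0.5  0.2  0.9] tilt 30.74928994053497 az 157.86580238863496 [465.5 144.7 149.2] [498.8 178.3 170.2]
s 58 [482.9 160.7 161.4] normal [-0.5  0.1  0.9] tilt 29.153678314073122 az 162.15113479731326 [465.4 144.9 150.3] [499.2 179.3 169.3]
```

```bash
sed -i 's/C0=.*/C0=np.array([513.7,-181.1]);ZD=76./' dial.py
cat >> dial.py <<'E'
def needle(p,zn=78.5,lo=10,hi=17):
    r,I=unwrap(p,z=zn);d=darkdir(r,I,lo,hi)
    i=int(d.argmax());k=np.arange(i-4,i+5);w=np.clip(d[k%360],0,None);return float((k*w).sum()/w.sum())%360,float(d[i])
def zero(p,guess,lo=18,hi=24):
    r,I=unwrap(p);d=darkdir(r,I,lo,hi);k=np.arange(int(guess)-14,int(guess)+15);w=np.clip(d[k%360]-5,0,None);return float((k*w).sum()/w.sum())
def band(p,lo=21,hi=24):
    r,I=unwrap(p);d=darkdir(r,I,lo,hi);m=(d>d.max()/2);a=np.radians(np.arange(360))[m];return np.degrees(np.angle(np.exp(1j*a).mean()))%360,m.sum()
E
python3 - <<'E'
from dial import *
t=np.load("t0.npy",allow_pickle=True).item();s=np.load("s0.npy",allow_pickle=True).item()
for p in(t,s): print("zero",zero(p,27),"band",band(p),"needle",[(z,[round(needle(p,z,l,h)[0],1) for l,h in((9,13),(13,17),(17,20))]) for z in(76,78,80,82)])
C=np.vstack([np.load("cloud_t.npy"),np.load("cloud_s.npy")])
def rect(c,zz,h,n):
    b=C[(abs(C[:,0]-c[0])<h[0])&(abs(C[:,1]-c[1])<h[1])&(abs(C[:,2]-zz)<3)]
    b=b[:,:2].astype(np.float32);print(n,len(b),cv2.minAreaRect(b),cv2.boxPoints(cv2.minAreaRect(b)).round().tolist())
rect((505,-175),12,(85,85),"gauge foot");rect((535,125),22,(110,100),"stand")
for zz in(24,):
    for b in [C[(abs(C[:,0]-535)<110)&(abs(C[:,1]-125)<100)&(abs(C[:,2]-22)<3)]]:
        for lo in range(430,640,15):
            k=b[(b[:,0]>=lo)&(b[:,0]<lo+15)]
            if len(k): print(lo,len(k),k[:,1].min().round(),k[:,1].max().round())
E
```

```text
zero 26.84244635870611 band (np.float64(324.17009696593675), np.int64(79)) needle [(76, [346.0, 347.0, 27.0]), (78, [348.0, 348.0, 28.0]), (80, [349.0, 348.0, 30.0]), (82, [350.0, 349.0, 31.0])]
zero 27.012050783435434 band (np.float64(322.3877081462665), np.int64(70)) needle [(76, [352.0, 351.0, 350.0]), (78, [344.0, 345.0, 22.0]), (80, [335.0, 338.0, 18.0]), (82, [326.0, 332.0, 13.0])]
gauge foot 1830 ((513.2424926757812, -181.64578247070312), (91.08848571777344, 110.41974639892578), 75.06436157226562) [[448.0, -211.0], [555.0, -240.0], [578.0, -152.0], [472.0, -123.0]]
stand 1988 ((531.125732421875, 147.64788818359375), (129.87661743164062, 168.677978515625), 70.88394165039062) [[430.0, 114.0], [590.0, 59.0], [632.0, 181.0], [473.0, 237.0]]
430 61 111.0 155.0
445 199 106.0 192.0
460 350 101.0 223.0
475 335 96.0 224.0
490 195 89.0 225.0
505 136 86.0 222.0
520 111 81.0 217.0
535 99 74.0 212.0
550 89 70.0 207.0
565 95 65.0 202.0
580 98 61.0 197.0
595 115 81.0 192.0
610 92 129.0 187.0
625 13 167.0 183.0
```

```bash
python3 -m handwheel '[{"delta_pos":[1.5,2.5,0],"yaw":0.1},{"delta_pos":[1.5,2.5,0],"yaw":0.1},{"delta_pos":[1.5,2.5,0],"yaw":0.1},{"delta_pos":[1.5,2.5,0],"yaw":0.1},{"delta_pos":[1.5,2.5,0],"yaw":0.1},{"delta_pos":[1.5,2.5,0],"yaw":0.1},{"delta_pos":[1.5,2.5,0],"yaw":0.1},{"delta_pos":[1.5,2.5,0],"yaw":0.1}]' 1
python3 -m handwheel '[{"delta_pos":[1.5,2.5,0],"yaw":0.1},{"delta_pos":[1.5,2.5,0],"yaw":0.1},{"delta_pos":[1.5,2.5,0],"yaw":0.1},{"delta_pos":[1.5,2.5,0],"yaw":0.1},{"delta_pos":[1.5,2.5,0],"yaw":0.1},{"delta_pos":[1.5,2.5,0],"yaw":0.1},{"delta_pos":[1.5,2.5,0],"yaw":0.1},{"delta_pos":[0,0,0],"yaw":0}]'
python3 -c "
from h import *
s=status.read_state();print(s['clock'],s['eef_pos'],s['tool_rot'],s['qpos'])"
```

```text
clock: 3.47
eef_pos: [401.5, -385.0, 200.0]
tool_rot: [3.141, 0.0, 1.252]
force: [0.3, -0.8, 0.1]
width: 85.7
gripper_force: 0.0
clock: 4.13
eef_pos: [509.8, -204.1, 200.3]
tool_rot: [3.136, -0.002, 1.959]
force: [-0.4, -0.2, 0.6]
width: 85.1
gripper_force: 0.0
4.1333 [ 509.83463138 -204.10983217  200.3472723 ] [ 3.13621955e+00 -2.36035302e-03  1.95940457e+00] [ 0.60349403  0.50555834 -0.40208083  1.79525978  0.24043067  0.88656023
  0.48272224]
```

```bash
python3 -m handwheel '[{"delta_pos":[0,0,-1],"yaw":0},{"delta_pos":[0,0,-1],"yaw":0},{"delta_pos":[0,0,0],"yaw":0},{"delta_pos":[0,0,0],"yaw":0}]'
python3 -m handwheel '[{"delta_pos":[0,0,0],"yaw":0},{"delta_pos":[0,0,0],"yaw":0}]'
```

```text
clock: 4.47
eef_pos: [504.2, -212.4, 178.4]
tool_rot: [-3.139, -0.001, 1.944]
force: [-0.6, -1.3, -0.3]
width: 85.3
gripper_force: 0.0
clock: 4.63
eef_pos: [505.7, -212.0, 179.8]
tool_rot: [3.142, 0.0, 1.945]
force: [-0.0, 0.2, -0.7]
width: 85.1
gripper_force: 0.0
```

```bash
python3 -m handwheel '[{"delta_pos":[0.38,1.5,0],"yaw":0},{"delta_pos":[0.38,1.52,0],"yaw":0},{"delta_pos":[0,0,-2],"yaw":0},{"delta_pos":[0,0,-2.5],"yaw":0},{"delta_pos":[0,0,-2.5],"yaw":0},{"delta_pos":[0,0,0],"yaw":0},{"delta_pos":[0,0,0],"yaw":0},{"delta_pos":[0,0,0],"yaw":0}]'
python3 -m handwheel '[{"delta_pos":[0,0,-1.5],"yaw":0},{"delta_pos":[0,0,-1.5],"yaw":0},{"delta_pos":[0,0,-1.5],"yaw":0},{"delta_pos":[0,0,-1],"yaw":0},{"delta_pos":[0,0,-1],"yaw":0},{"delta_pos":[0,0,0],"yaw":0},{"delta_pos":[0,0,0],"yaw":0}]'
python3 - <<'E'
from dial import *
S=get_image("side");T=get_image("top")
a=S["color"][225:315,245:365,::-1];b=T["color"][170:260,320:440,::-1]
cv2.imwrite("pics/grip.png",cv2.resize(np.hstack([a,b]),None,fx=3.3,fy=3.3,interpolation=cv2.INTER_CUBIC))
E
```

```text
clock: 5.3
eef_pos: [514.5, -181.3, 110.9]
tool_rot: [3.14, 0.001, 1.946]
force: [-1.1, -0.2, 0.7]
width: 85.3
gripper_force: 0.0
clock: 5.88
eef_pos: [513.8, -181.1, 45.0]
tool_rot: [3.141, 0.0, 1.947]
force: [0.6, -0.5, -0.3]
width: 85.4
gripper_force: 0.0
```

View pics/grip.png

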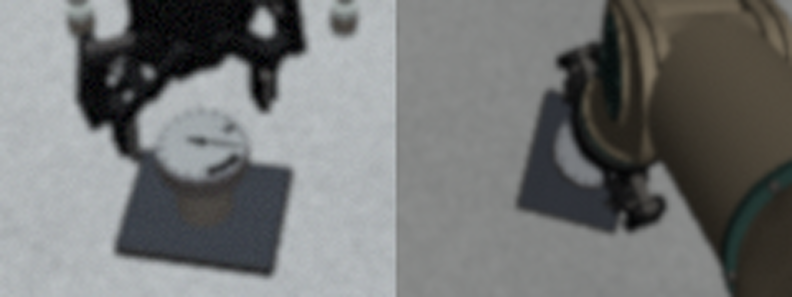

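```bash
python3 -m handwheel '[{"delta_pos":[0,0,0],"yaw":0},{"delta_pos":[0,0,0],"yaw":0},{"delta_pos":[0,0,0],"yaw":0},{"delta_pos":[0,0,0],"yaw":0},{"delta_pos":[0,0,0],"yaw":0},{"delta_pos":[0,0,0],"yaw":0},{"delta_pos":[0,0,0],"yaw":0},{"delta_pos":[0,0,0],"yaw":0}]' -1
python3 -c "
from dial import *
p=get_image('side');print(zero(p,27),needle(p,77))"
python3 -m handwheel '[{"delta_pos":[0,0,0],"yaw":-0.08},{"delta_pos":[0,0,0],"yaw":-0.08},{"delta_pos":[0,0,0],"yaw":-0.08},{"delta_pos":[0,0,0],"yaw":-0.06},{"delta_pos":[0,0,0],"yaw":0},{"delta_pos":[0,0,0],"yaw":0}]'
python3 -c "
from dial import *
p=get_image('side');print(zero(p,10),zero(p,27),band(p),needle(p,77))"
```

```text
clock: 6.65
eef_pos: [516.6, -180.1, 46.7]
tool_rot: [3.136, 0.002, 1.948]
force: [1.6, 2.8, 11.1]
width: -0.2
gripper_force: 5.4
32.839988360221234 (116.99988172377844, 121.40711212158203)
clock: 7.2
eef_pos: [516.9, -180.4, 46.7]
tool_rot: [3.135, 0.001, 1.648]
force: [1.1, 1.7, 10.9]
width: -0.2
gripper_force: 5.7
21.767230885698243 31.107834141981744 (np.float64(85.0), np.int64(71)) (118.99837581981721, 104.95512390136719)
```

Run:
```python
from dial import *
S=get_image("side");T=get_image("top")
a=S["color"][225:315,245:365,::-1];b=T["color"][170:260,320:440,::-1]
cv2.imwrite("pics/grip2.png",cv2.resize(np.hstack([a,b]),None,fx=3.3,fy=3.3,interpolation=cv2.INTER_CUBIC))
print(status.read_state())
```

```text
{'clock': 7.35, 'qpos': array([ 0.42186254,  0.70803255, -0.20831389,  1.93497792,  0.2717595 ,
        0.5190228 ,  0.10313363]), 'qd': array([ 2.18032930e-03,  1.47624186e-03, -1.69011375e-03,  5.60126454e-05,
        6.99521757e-04, -1.14838549e-03, -1.37087368e-03]), 'tau': array([ 1.24425843e+00, -4.54080856e+01, -3.46424617e-01, -8.46826226e+00,
        3.28144217e-01,  4.83617093e-01, -1.62032334e-02]), 'eef_pos': array([ 516.86893546, -180.38942523,   46.65549922]), 'tool_rot': array([3.13526456e+00, 7.95252873e-04, 1.64783150e+00]), 'force': array([ 1.65224896,  2.42872126, 11.20794346]), 'torque': array([ 0.39471996, -0.31313002,  0.0120361 ]), 'gripper_force': 5.762646943330765, 'width': -0.07690757030644658}
```

View pics/grip2.png

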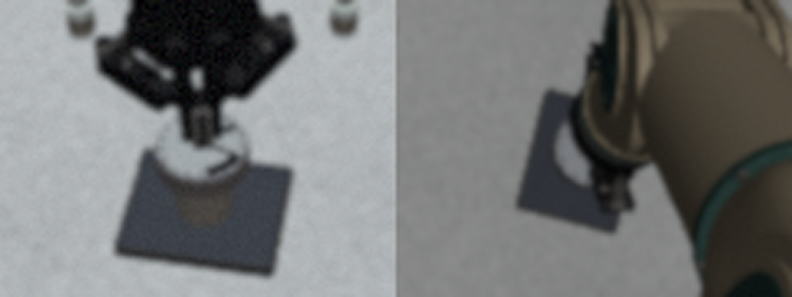

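```bash
python3 -m handwheel '[{"delta_pos":[0,0,1],"yaw":0},{"delta_pos":[0,0,2],"yaw":0},{"delta_pos":[0,0,3],"yaw":0},{"delta_pos":[0,0,3],"yaw":0},{"delta_pos":[0,0,0],"yaw":0},{"delta_pos":[0,0,0],"yaw":0},{"delta_pos":[0,0,0],"yaw":0}]'
cat >> h.py <<'E'
def cloud(p):
    v,u=np.nonzero(p["z_map"]>0);uv=np.c_[u,v].astype(float)
    K=np.array([[p["fx"],0,p["cx"]],[0,p["fy"],p["cy"]],[0,0,1.]])
    q=cv2.undistortPoints(uv[:,None],K,np.array([p["k1"],0,0,0,0.]))[:,0]
    d=np.c_[q[:,0],-q[:,1],-np.ones(len(q))]*p["z_map"][v,u][:,None]
    return d@Ro.from_euler("xyz",p["rotation"]).as_matrix().T+np.array(p["position"])
E
python3 - <<'E'
from dial import *
np.set_printoptions(precision=1,suppress=True)
S=get_image("side");C=cloud(S);s=status.read_state();print(s["eef_pos"],s["width"],s["force"])
g=C[(np.hypot(C[:,0]-515,C[:,1]+181)<45)&(C[:,2]>85)&(C[:,2]<260)]
for z in range(85,200,6):
    k=g[(g[:,2]>=z)&(g[:,2]<z+6)]
    if len(k): print(z,len(k),k.mean(0),np.ptp(k,0))
print(zero(S,27),band(S),needle(S,77))
a=S["color"][205:315,245:385,::-1]
cv2.imwrite("pics/grip3.png",cv2.resize(a,None,fx=5,fy=5,interpolation=cv2.INTER_CUBIC))
E
```

```text
clock: 7.93
eef_pos: [512.8, -181.1, 134.6]
tool_rot: [-3.141, -0.0, 1.646]
force: [-0.6, -0.2, -0.4]
width: 0.1
gripper_force: 0.0
[ 512.4 -180.9  133.9] 0.1272707166224174 [ 0.5  0.1 -0.1]
163 1 [ 512.8 -189.3  169. ] [0. 0. 0.]
169 16 [ 510.7 -190.1  172.7] [20.1  6.7  5.6]
175 26 [ 511.  -189.6  178.2] [25.9  9.7  5.5]
181 34 [ 510.5 -189.9  184.2] [26.1  9.8  5.8]
187 28 [ 510.8 -189.7  190.1] [25.8  7.1  5.7]
193 33 [ 511.1 -189.2  195.9] [25.8  8.7  6. ]
199 33 [ 510.6 -187.2  202.6] [27.3 22.7  5.8]
27.17354379633813 (np.float64(322.3877081462665), np.int64(70)) (347.98992951688376, 40.58831787109375)
```

View pics/grip3.png

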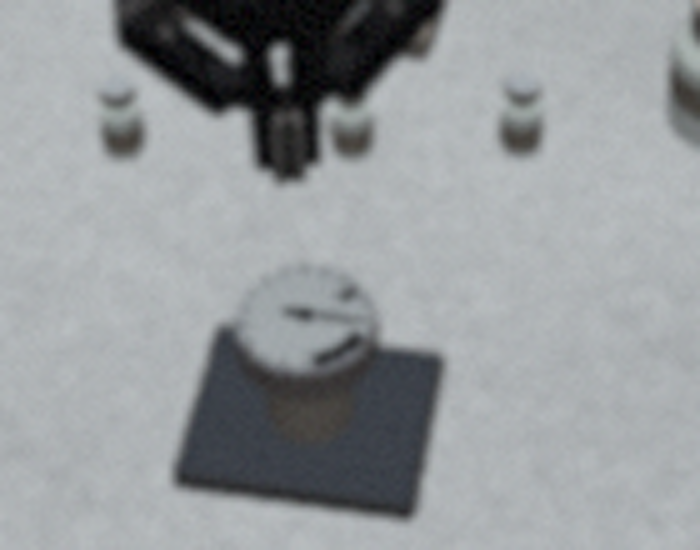

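```bash
python3 -m handwheel '[{"delta_pos":[0,0,0],"yaw":0},{"delta_pos":[0,0,0],"yaw":0},{"delta_pos":[0,0,0],"yaw":0},{"delta_pos":[0,0,0],"yaw":0},{"delta_pos":[0,0,0],"yaw":0},{"delta_pos":[0,0,0],"yaw":0},{"delta_pos":[0,0,0],"yaw":0}]' 1
python3 -m handwheel '[{"delta_pos":[0,0,-2],"yaw":0},{"delta_pos":[0,0,-2],"yaw":0},{"delta_pos":[0,0,-2],"yaw":0},{"delta_pos":[0,0,-2],"yaw":0},{"delta_pos":[0,0,-2],"yaw":0},{"delta_pos":[0,0,-1],"yaw":0},{"delta_pos":[0,0,-1],"yaw":0},{"delta_pos":[0,0,0],"yaw":0},{"delta_pos":[0,0,0],"yaw":0}]'
python3 -m handwheel '[{"delta_pos":[0,0,0],"yaw":0},{"delta_pos":[0,0,0],"yaw":0},{"delta_pos":[0,0,0],"yaw":0},{"delta_pos":[0,0,0],"yaw":0},{"delta_pos":[0,0,0],"yaw":0},{"delta_pos":[0,0,0],"yaw":0}]' -1
python3 -c "
from dial import *
p=get_image('side');print(zero(p,27),band(p),needle(p,77))"
```

```text
clock: 8.57
eef_pos: [513.5, -181.0, 134.6]
tool_rot: [-3.142, -0.0, 1.647]
force: [-0.8, 0.4, -0.2]
width: 83.4
gripper_force: 0.0
clock: 9.32
eef_pos: [513.6, -181.0, 14.8]
tool_rot: [-3.142, -0.0, 1.647]
force: [0.1, 0.3, -0.5]
width: 85.7
gripper_force: 0.0
clock: 9.82
eef_pos: [516.5, -181.2, 16.7]
tool_rot: [3.136, 0.001, 1.647]
force: [2.2, -0.3, 5.1]
width: 60.4
gripper_force: 63.9
26.7815277621987 (np.float64(323.2374642905219), np.int64(71)) (348.00345794745715, 40.73011779785156)
```

```bash
python3 -m handwheel '[{"delta_pos":[0,0,0],"yaw":-0.1},{"delta_pos":[0,0,0],"yaw":-0.12},{"delta_pos":[0,0,0],"yaw":-0.12},{"delta_pos":[0,0,0],"yaw":-0.12},{"delta_pos":[0,0,0],"yaw":-0.12},{"delta_pos":[0,0,0],"yaw":-0.1},{"delta_pos":[0,0,0],"yaw":-0.04},{"delta_pos":[0,0,0],"yaw":0},{"delta_pos":[0,0,0],"yaw":0}]'
python3 - <<'E'
from dial import *
p=get_image("side");print(zero(p,-14),band(p),needle(p,77));r,I=unwrap(p);d=darkdir(r,I,20,24);print([(i,round(float(d[i]))) for i in range(-150,60,5)])
E
```

```text
clock: 10.62
eef_pos: [516.7, -181.3, 16.7]
tool_rot: [3.136, -0.003, 0.927]
force: [2.2, -0.0, 4.7]
width: 60.5
gripper_force: 63.9
-10.474025555223161 (np.float64(24.499999999999996), np.int64(92)) (30.999585067561203, 74.29368591308594)
[(-150, -20), (-145, -20), (-140, -18), (-135, -11), (-130, 1), (-125, 19), (-120, 35), (-115, 43), (-110, 48), (-105, 46), (-100, 44), (-95, 41), (-90, 38), (-85, 36), (-80, 36), (-75, 31), (-70, 15), (-65, -4), (-60, -17), (-55, -20), (-50, -19), (-45, -16), (-40, -12), (-35, -3), (-30, 14), (-25, 39), (-20, 71), (-15, 97), (-10, 117), (-5, 128), (0, 129), (5, 129), (10, 128), (15, 126), (20, 128), (25, 128), (30, 127), (35, 128), (40, 131), (45, 132), (50, 132), (55, 129)]
```

```bash
python3 -m handwheel '[{"delta_pos":[0,0,0],"yaw":0},{"delta_pos":[0,0,0],"yaw":0},{"delta_pos":[0,0,0],"yaw":0},{"delta_pos":[0,0,0],"yaw":0},{"delta_pos":[0,0,0],"yaw":0},{"delta_pos":[0,0,3],"yaw":0},{"delta_pos":[0,0,4],"yaw":0},{"delta_pos":[0,0,4],"yaw":0},{"delta_pos":[0,0,4],"yaw":0}]' 1
cat > look.py <<'E'
from dial import *
p=get_image("side")
for q in range(2): p["color"]=(p["color"].astype(float)*(q+1)/(q+2)+get_image("side")["color"]/(q+2))
p["color"]=p["color"].astype(np.uint8)
def edges(p,lo=21,hi=24):
    r,I=unwrap(p);d=darkdir(r,I,lo,hi);d=np.convolve(np.r_[d[-2:],d,d[:2]],np.ones(5)/5,'valid');i=int(np.convolve(np.r_[d,d],np.ones(50),'valid')[:360].argmax());k=np.arange(i-15,i+65);x=d[k%360];h=x.max()/2;m=np.nonzero(x>h)[0];return k[m[0]],k[m[-1]],(k[m[0]]+k[m[-1]])/2
r,I=unwrap(p);d=darkdir(r,I,21,24)
print("band",edges(p),"needle",needle(p,77))
b=edges(p)[2];print("zero",zero(p,b+85,21,24),"from band",b+85)
np.save("last_s.npy",p,allow_pickle=True)
E
python3 look.py
python3 - <<'E'
from dial import *
import sys;sys.argv=['x'];exec(open('look.py').read().split("p=get")[0])
from h import *
src=open('look.py').read();f=src[src.index("def edges"):src.index("r,I=unwrap(p);d=darkdir(r,I,21,24)\n")];exec(f)
for n in"ts":
    p=np.load(n+"0.npy",allow_pickle=True).item();print(n,"before",edges(p))
p=np.load("last_s.npy",allow_pickle=True).item();a=p["color"][252:292,280:330,::-1]
cv2.imwrite("pics/after.png",cv2.resize(a,None,fx=12,fy=12,interpolation=cv2.INTER_CUBIC))
E
```

```text
clock: 11.42
eef_pos: [512.7, -180.8, 166.0]
tool_rot: [-3.14, 0.001, 0.927]
force: [1.4, -1.3, -0.6]
width: 85.5
gripper_force: 0.0
band (np.int64(235), np.int64(290), np.float64(262.5)) needle (348.0014328901511, 43.17089080810547)
zero 347.2477302636496 from band 347.5
t before (np.int64(277), np.int64(343), np.float64(310.0))
s before (np.int64(278), np.int64(329), np.float64(303.5))
```

View pics/after.png

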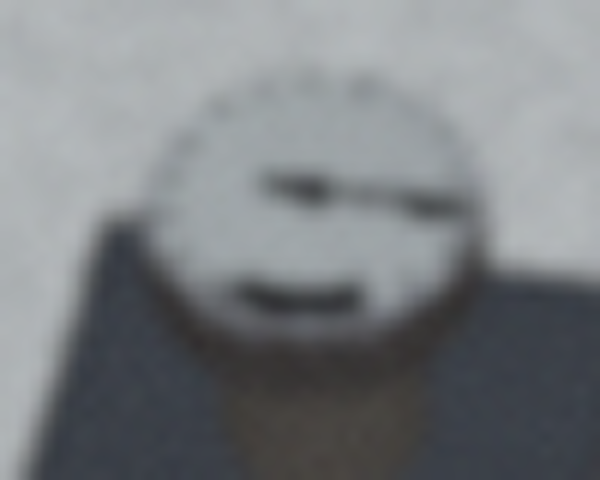

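```bash
python3 -m handwheel '[{"delta_pos":[-0.2,2.2,0],"yaw":0.12},{"delta_pos":[-0.2,2.2,0],"yaw":0.12},{"delta_pos":[-0.2,2.2,0],"yaw":0.12},{"delta_pos":[-0.2,2.2,0],"yaw":0.12},{"delta_pos":[-0.2,2.2,0],"yaw":0.12},{"delta_pos":[-0.2,2.2,0],"yaw":0.12},{"delta_pos":[-0.2,2.2,0],"yaw":0.12},{"delta_pos":[-0.2,2.2,0],"yaw":0.12},{"delta_pos":[-0.2,2.2,0],"yaw":0.12},{"delta_pos":[-0.2,2.2,0],"yaw":0.12}]'
python3 -m handwheel '[{"delta_pos":[-0.1,2.2,0],"yaw":0.12},{"delta_pos":[-0.1,2.2,0],"yaw":0.12},{"delta_pos":[-0.1,2.2,0],"yaw":0.12},{"delta_pos":[0,2.2,0],"yaw":0.12},{"delta_pos":[0,2.2,0],"yaw":0.12},{"delta_pos":[0,0,0],"yaw":0.08},{"delta_pos":[0,0,0],"yaw":0},{"delta_pos":[0,0,0],"yaw":0},{"delta_pos":[0,0,0],"yaw":0}]'
python3 -c "
from h import *
s=status.read_state();print(s['clock'],s['eef_pos'],s['tool_rot'],s['qpos'])"
```

```text
clock: 12.4
eef_pos: [491.9, 39.8, 163.3]
tool_rot: [-3.139, -0.002, 2.133]
force: [-0.7, -0.4, -0.0]
width: 85.4
gripper_force: 0.0
clock: 13.15
eef_pos: [489.9, 147.7, 163.8]
tool_rot: [-3.14, -0.001, 2.803]
force: [0.6, -0.2, 0.4]
width: 84.9
gripper_force: 0.0
13.15 [489.9134256  147.69610184 163.84396128] [-3.13990836e+00 -1.46199076e-03  2.80336624e+00] [ 0.02354942  0.52837187 -0.54351231  1.92649895  0.37589937  0.79022948
  0.50367839]
```

```bash
python3 -m handwheel '[{"delta_pos":[0,1.2,0],"yaw":0.1},{"delta_pos":[0,0,-2],"yaw":0.1},{"delta_pos":[0,0,-2],"yaw":0.1},{"delta_pos":[0,0,-1],"yaw":0.1},{"delta_pos":[0,0,-1],"yaw":0},{"delta_pos":[0,0,0],"yaw":0},{"delta_pos":[0,0,0],"yaw":0},{"delta_pos":[0,0,0],"yaw":0}]'
python3 -m handwheel '[{"delta_pos":[0,0,0],"yaw":0},{"delta_pos":[0,0,0],"yaw":0},{"delta_pos":[0,0,0],"yaw":0},{"delta_pos":[0,0,0],"yaw":0},{"delta_pos":[0,0,0],"yaw":0},{"delta_pos":[0,0,0],"yaw":0},{"delta_pos":[0,0,0],"yaw":0}]' -1
python3 look.py
python3 - <<'E'
from h import *
p=np.load("last_s.npy",allow_pickle=True).item();a=p["color"][110:210,240:360,::-1];t=get_image("top")["color"][165:265,190:310,::-1]
cv2.imwrite("pics/cap1.png",cv2.resize(np.hstack([a,t]),None,fx=3.3,fy=3.3,interpolation=cv2.INTER_CUBIC))
E
```

```text
clock: 13.82
eef_pos: [491.0, 161.0, 105.3]
tool_rot: [3.142, 0.001, -3.079]
force: [-0.7, 1.2, 0.6]
width: 85.6
gripper_force: 0.0
clock: 14.4
eef_pos: [490.8, 162.9, 106.1]
tool_rot: [3.14, 0.002, -3.076]
force: [-2.1, 2.5, 8.2]
width: 41.8
gripper_force: 59.4
band (np.int64(235), np.int64(290), np.float64(262.5)) needle (349.02073259563605, 43.40318298339844)
zero 347.2691889524244 from band 347.5
```

View pics/cap1.png

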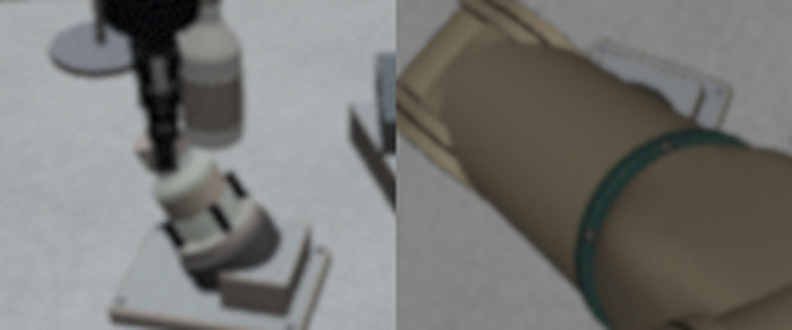

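```bash
cat > chk.py <<'E'
from dial import *
import sys
p=get_image("side");a,d=needle(p,77);s=status.read_state();m=(348-a+180)%360-180
print("needle cw %.0f deg (dark %.0f) chuck %.2f"%(m,d,np.radians(m)/5),"torque",s["torque"].round(2),"F",s["force"].round(1),"w %.1f yaw %.3f"%(s["width"],s["tool_rot"][2]%6.2832),s["eef_pos"].round(1))
sys.exit(int(abs(m)>20))
E
python3 -m handwheel '[{"delta_pos":[0,0,0],"yaw":-0.1},{"delta_pos":[0,0,0],"yaw":-0.1},{"delta_pos":[0,0,0],"yaw":0}]' >/dev/null && python3 chk.py && python3 -m handwheel '[{"delta_pos":[0,0,0],"yaw":-0.1},{"delta_pos":[0,0,0],"yaw":-0.1},{"delta_pos":[0,0,0],"yaw":0}]' >/dev/null && python3 chk.py && python3 -m handwheel '[{"delta_pos":[0,0,0],"yaw":-0.1},{"delta_pos":[0,0,0],"yaw":-0.1},{"delta_pos":[0,0,0],"yaw":0}]' >/dev/null && python3 chk.py && python3 -m handwheel '[{"delta_pos":[0,0,0],"yaw":-0.1},{"delta_pos":[0,0,0],"yaw":-0.1},{"delta_pos":[0,0,0],"yaw":0}]' && python3 chk.py
```

```text
needle cw 4 deg (dark 36) chuck 0.01 torque [-0.58  0.57 -0.76] F [-1.1  2.1  6.3] w 40.0 yaw 3.007 [490.5 161.9 105.6]
needle cw 5 deg (dark 38) chuck 0.02 torque [1.12 0.38 0.22] F [-1.9  3.6  5.4] w 40.1 yaw 2.812 [490.8 162.9 105.4]
needle cw 5 deg (dark 39) chuck 0.02 torque [ 2.16 -0.8   0.84] F [ 0.6  3.4 -0.1] w 40.0 yaw 2.615 [491.8 163.1 105. ]
clock: 15.75
eef_pos: [491.8, 163.6, 105.6]
tool_rot: [3.136, 0.001, 2.413]
force: [-3.3, 4.0, 4.0]
width: 40.2
gripper_force: 75.7
needle cw 5 deg (dark 37) chuck 0.02 torque [ 2.78 -0.98  1.29] F [-2.5  4.3  5.8] w 40.2 yaw 2.415 [491.8 163.6 105.6]
```

```bash
python3 -m handwheel '[{"delta_pos":[0,0,0],"yaw":0},{"delta_pos":[0,0.2,-0.05],"yaw":0},{"delta_pos":[0,0,0],"yaw":0},{"delta_pos":[0,0,0],"yaw":0.11},{"delta_pos":[0,0,0],"yaw":0.11},{"delta_pos":[0,0,0],"yaw":0.12},{"delta_pos":[0,0,0],"yaw":0.12},{"delta_pos":[0,0,0],"yaw":0.12},{"delta_pos":[0,0,0],"yaw":0.12},{"delta_pos":[0,0,0],"yaw":0.1}]' 0.5 && python3 -m handwheel '[{"delta_pos":[0,0,0],"yaw":0},{"delta_pos":[0,0,0],"yaw":0},{"delta_pos":[0,0,0],"yaw":0},{"delta_pos":[0,0,0],"yaw":0}]' -1 && python3 chk.py &&
python3 -m handwheel '[{"delta_pos":[0,0,0],"yaw":-0.1},{"delta_pos":[0,0,0],"yaw":-0.1},{"delta_pos":[0,0,0],"yaw":0}]' >/dev/null && python3 chk.py && python3 -m handwheel '[{"delta_pos":[0,0,0],"yaw":-0.1},{"delta_pos":[0,0,0],"yaw":-0.1},{"delta_pos":[0,0,0],"yaw":0}]' >/dev/null && python3 chk.py && python3 -m handwheel '[{"delta_pos":[0,0,0],"yaw":-0.1},{"delta_pos":[0,0,0],"yaw":-0.1},{"delta_pos":[0,0,0],"yaw":0}]' >/dev/null && python3 chk.py && python3 -m handwheel '[{"delta_pos":[0,0,0],"yaw":-0.1},{"delta_pos":[0,0,0],"yaw":-0.1},{"delta_pos":[0,0,0],"yaw":0}]' && python3 chk.py
```

```text
clock: 16.63
eef_pos: [489.9, 161.0, 103.5]
tool_rot: [-3.139, -0.002, -3.072]
force: [0.4, 0.3, 0.2]
width: 64.0
gripper_force: 0.0
clock: 16.97
eef_pos: [490.0, 162.7, 104.4]
tool_rot: [-3.141, -0.001, -3.08]
force: [-1.6, 0.7, 4.1]
width: 41.4
gripper_force: 59.9
needle cw -0 deg (dark 41) chuck -0.00 torque [-0.05  0.42 -0.1 ] F [-1.  -0.2  5.1] w 41.6 yaw 3.204 [490.  162.7 104.4]
needle cw 3 deg (dark 37) chuck 0.01 torque [-0.72  0.47 -0.48] F [-1.2 -0.2  2.2] w 40.4 yaw 3.005 [489.9 162.3 104.1]
needle cw 4 deg (dark 37) chuck 0.01 torque [0.84 0.09 0.5 ] F [-2.1 -0.   0.7] w 40.2 yaw 2.812 [490.4 163.5 104.1]
needle cw 5 deg (dark 40) chuck 0.02 torque [ 1.6  -1.26  1.05] F [ 2.   0.  -9.4] w 40.0 yaw 2.614 [491.4 163.7 103.7]
clock: 18.17
eef_pos: [490.7, 164.3, 104.9]
tool_rot: [3.14, 0.0, 2.411]
force: [-3.0, 1.5, 2.8]
width: 40.2
gripper_force: 81.2
needle cw 4 deg (dark 36) chuck 0.01 torque [ 1.64 -0.46  1.08] F [-3.2  0.1  2.1] w 40.1 yaw 2.414 [490.7 164.3 104.9]
```

```bash
python3 -m handwheel '[{"delta_pos":[0,0,0],"yaw":0},{"delta_pos":[0,0.1,-0.06],"yaw":0},{"delta_pos":[0,0,0],"yaw":0},{"delta_pos":[0,0,0],"yaw":0.11},{"delta_pos":[0,0,0],"yaw":0.11},{"delta_pos":[0,0,0],"yaw":0.12},{"delta_pos":[0,0,0],"yaw":0.12},{"delta_pos":[0,0,0],"yaw":0.12},{"delta_pos":[0,0,0],"yaw":0.12},{"delta_pos":[0,0,0],"yaw":0.1}]' 0.5 >/dev/null && python3 -m handwheel '[{"delta_pos":[0,0,0],"yaw":0},{"delta_pos":[0,0,0],"yaw":0},{"delta_pos":[0,0,0],"yaw":0},{"delta_pos":[0,0,0],"yaw":0}]' -1 >/dev/null && python3 chk.py &&
python3 -m handwheel '[{"delta_pos":[0,0,0],"yaw":-0.1},{"delta_pos":[0,0,0],"yaw":-0.1},{"delta_pos":[0,0,0],"yaw":0}]' >/dev/null && python3 chk.py && python3 -m handwheel '[{"delta_pos":[0,0,0],"yaw":-0.1},{"delta_pos":[0,0,0],"yaw":-0.1},{"delta_pos":[0,0,0],"yaw":0}]' >/dev/null && python3 chk.py && python3 -m handwheel '[{"delta_pos":[0,0,0],"yaw":-0.1},{"delta_pos":[0,0,0],"yaw":-0.1},{"delta_pos":[0,0,0],"yaw":0}]' >/dev/null && python3 chk.py && python3 -m handwheel '[{"delta_pos":[0,0,0],"yaw":-0.1},{"delta_pos":[0,0,0],"yaw":-0.1},{"delta_pos":[0,0,0],"yaw":0}]' && python3 chk.py &&
python3 -m handwheel '[{"delta_pos":[0,0,0],"yaw":0},{"delta_pos":[0,0,-0.06],"yaw":0},{"delta_pos":[0,0,0],"yaw":0},{"delta_pos":[0,0,0],"yaw":0.11},{"delta_pos":[0,0,0],"yaw":0.11},{"delta_pos":[0,0,0],"yaw":0.12},{"delta_pos":[0,0,0],"yaw":0.12},{"delta_pos":[0,0,0],"yaw":0.12},{"delta_pos":[0,0,0],"yaw":0.12},{"delta_pos":[0,0,0],"yaw":0.1}]' 0.5 >/dev/null && python3 -m handwheel '[{"delta_pos":[0,0,0],"yaw":0},{"delta_pos":[0,0,0],"yaw":0},{"delta_pos":[0,0,0],"yaw":0},{"delta_pos":[0,0,0],"yaw":0}]' -1 >/dev/null && python3 chk.py &&
python3 -m handwheel '[{"delta_pos":[0,0,0],"yaw":-0.1},{"delta_pos":[0,0,0],"yaw":-0.1},{"delta_pos":[0,0,0],"yaw":0}]' >/dev/null && python3 chk.py && python3 -m handwheel '[{"delta_pos":[0,0,0],"yaw":-0.1},{"delta_pos":[0,0,0],"yaw":-0.1},{"delta_pos":[0,0,0],"yaw":0}]' >/dev/null && python3 chk.py && python3 -m handwheel '[{"delta_pos":[0,0,0],"yaw":-0.1},{"delta_pos":[0,0,0],"yaw":-0.1},{"delta_pos":[0,0,0],"yaw":0}]' >/dev/null && python3 chk.py && python3 -m handwheel '[{"delta_pos":[0,0,0],"yaw":-0.1},{"delta_pos":[0,0,0],"yaw":-0.1},{"delta_pos":[0,0,0],"yaw":0}]' && python3 chk.py
```

```text
needle cw 1 deg (dark 43) chuck 0.00 torque [-0.75  0.13 -0.07] F [-0.2 -3.   4.5] w 41.4 yaw 3.203 [490.6 162.6 104. ]
needle cw 4 deg (dark 40) chuck 0.01 torque [-2.18  0.19 -0.91] F [ 0.9 -1.8  3.1] w 40.7 yaw 3.002 [490.2 161.5 103.6]
needle cw 5 deg (dark 36) chuck 0.02 torque [-0.94 -0.01  0.02] F [ 1.  -5.6  0.5] w 40.1 yaw 2.809 [490.5 162.9 103.5]
needle cw 6 deg (dark 41) chuck 0.02 torque [ 0.31 -0.67  1.02] F [-0.1 -5.8 -0.9] w 40.4 yaw 2.613 [491.2 164.  103.4]
clock: 20.58
eef_pos: [491.3, 164.0, 103.9]
tool_rot: [3.14, 0.002, 2.41]
force: [-1.0, -5.4, 3.3]
width: 40.3
gripper_force: 81.4
needle cw 4 deg (dark 36) chuck 0.01 torque [ 0.13 -0.82  0.99] F [-1.5 -5.9  1.9] w 40.5 yaw 2.414 [491.3 164.  103.9]
needle cw 3 deg (dark 41) chuck 0.01 torque [-1.16  0.34 -0.13] F [-1.7 -4.   7.6] w 41.6 yaw 3.203 [490.5 162.5 103.6]
needle cw 3 deg (dark 37) chuck 0.01 torque [-1.41 -1.36 -0.57] F [  5.7  -1.7 -10.8] w 40.0 yaw 3.000 [491.9 161.8 102. ]
needle cw 7 deg (dark 37) chuck 0.02 torque [-0.21 -1.59  0.39] F [  5.9  -3.6 -13.7] w 40.3 yaw 2.804 [492.3 162.7 101.9]
needle cw 7 deg (dark 38) chuck 0.02 torque [ 0.56 -1.56  1.09] F [  2.8  -3.9 -10.4] w 40.3 yaw 2.606 [492.2 163.4 102.3]
clock: 23.0
eef_pos: [491.2, 164.0, 103.5]
tool_rot: [3.14, 0.002, 2.404]
force: [-1.8, -4.3, 3.7]
width: 40.1
gripper_force: 86.1
needle cw 4 deg (dark 37) chuck 0.01 torque [ 0.31 -0.56  0.91] F [-2.4 -4.6  3.1] w 39.7 yaw 2.407 [491.1 164.  103.6]
```

```bash
python3 -m handwheel '[{"delta_pos":[0,0,0],"yaw":0},{"delta_pos":[0.05,0,-0.06],"yaw":0},{"delta_pos":[0,0,0],"yaw":0},{"delta_pos":[0,0,0],"yaw":0.11},{"delta_pos":[0,0,0],"yaw":0.11},{"delta_pos":[0,0,0],"yaw":0.12},{"delta_pos":[0,0,0],"yaw":0.12},{"delta_pos":[0,0,0],"yaw":0.12},{"delta_pos":[0,0,0],"yaw":0.12},{"delta_pos":[0,0,0],"yaw":0.1}]' 0.5 >/dev/null && python3 -m handwheel '[{"delta_pos":[0,0,0],"yaw":0},{"delta_pos":[0,0,0],"yaw":0},{"delta_pos":[0,0,0],"yaw":0},{"delta_pos":[0,0,0],"yaw":0}]' -1 >/dev/null && python3 chk.py &&
python3 -m handwheel '[{"delta_pos":[0,0,0],"yaw":-0.1},{"delta_pos":[0,0,0],"yaw":-0.1},{"delta_pos":[0,0,0],"yaw":0}]' >/dev/null && python3 chk.py && python3 -m handwheel '[{"delta_pos":[0,0,0],"yaw":-0.1},{"delta_pos":[0,0,0],"yaw":-0.1},{"delta_pos":[0,0,0],"yaw":0}]' >/dev/null && python3 chk.py && python3 -m handwheel '[{"delta_pos":[0,0,0],"yaw":-0.1},{"delta_pos":[0,0,0],"yaw":-0.1},{"delta_pos":[0,0,0],"yaw":0}]' >/dev/null && python3 chk.py && python3 -m handwheel '[{"delta_pos":[0,0,0],"yaw":-0.1},{"delta_pos":[0,0,0],"yaw":-0.1},{"delta_pos":[0,0,0],"yaw":0}]' && python3 chk.py &&
python3 -m handwheel '[{"delta_pos":[0,0,0],"yaw":0},{"delta_pos":[0,0,-0.06],"yaw":0},{"delta_pos":[0,0,0],"yaw":0},{"delta_pos":[0,0,0],"yaw":0.11},{"delta_pos":[0,0,0],"yaw":0.11},{"delta_pos":[0,0,0],"yaw":0.12},{"delta_pos":[0,0,0],"yaw":0.12},{"delta_pos":[0,0,0],"yaw":0.12},{"delta_pos":[0,0,0],"yaw":0.12},{"delta_pos":[0,0,0],"yaw":0.1}]' 0.5 >/dev/null && python3 -m handwheel '[{"delta_pos":[0,0,0],"yaw":0},{"delta_pos":[0,0,0],"yaw":0},{"delta_pos":[0,0,0],"yaw":0},{"delta_pos":[0,0,0],"yaw":0}]' -1 >/dev/null && python3 chk.py &&
python3 -m handwheel '[{"delta_pos":[0,0,0],"yaw":-0.1},{"delta_pos":[0,0,0],"yaw":-0.1},{"delta_pos":[0,0,0],"yaw":0}]' >/dev/null && python3 chk.py && python3 -m handwheel '[{"delta_pos":[0,0,0],"yaw":-0.1},{"delta_pos":[0,0,0],"yaw":-0.1},{"delta_pos":[0,0,0],"yaw":0}]' >/dev/null && python3 chk.py && python3 -m handwheel '[{"delta_pos":[0,0,0],"yaw":-0.1},{"delta_pos":[0,0,0],"yaw":-0.1},{"delta_pos":[0,0,0],"yaw":0}]' >/dev/null && python3 chk.py && python3 -m handwheel '[{"delta_pos":[0,0,0],"yaw":-0.1},{"delta_pos":[0,0,0],"yaw":-0.1},{"delta_pos":[0,0,0],"yaw":0}]' && python3 chk.py
```

```text
needle cw 3 deg (dark 41) chuck 0.01 torque [-0.97  0.24 -0.14] F [-1.8 -4.2  7.5] w 41.8 yaw 3.202 [491.  162.4 103. ]
needle cw 4 deg (dark 37) chuck 0.01 torque [-1.42 -1.45 -0.57] F [  6.8  -1.7 -13.9] w 40.2 yaw 2.999 [492.5 161.5 101.2]
needle cw 8 deg (dark 41) chuck 0.03 torque [-0.27 -1.79  0.41] F [  6.1  -3.5 -16.4] w 40.3 yaw 2.802 [492.9 162.4 101.2]
needle cw 6 deg (dark 37) chuck 0.02 torque [ 0.51 -1.68  0.97] F [  4.   -4.3 -11.6] w 40.3 yaw 2.605 [492.7 163.  101.5]
clock: 25.42
eef_pos: [492.7, 163.6, 102.1]
tool_rot: [3.139, 0.003, 2.404]
force: [1.3, -6.0, -6.1]
width: 40.3
gripper_force: 75.8
needle cw 6 deg (dark 37) chuck 0.02 torque [ 0.75 -1.8   1.36] F [ 1.4 -4.8 -6.9] w 40.2 yaw 2.407 [492.7 163.6 102.1]
needle cw 3 deg (dark 39) chuck 0.01 torque [-1.05  0.3  -0.12] F [-0.9 -3.4  6.3] w 41.8 yaw 3.201 [491.  162.3 102.5]
needle cw 5 deg (dark 36) chuck 0.02 torque [-1.38 -1.27 -0.52] F [  7.1  -1.4 -11.3] w 40.3 yaw 2.999 [492.5 161.7 101. ]
needle cw 7 deg (dark 39) chuck 0.02 torque [-0.18 -1.62  0.42] F [  6.4  -3.6 -13.7] w 39.9 yaw 2.802 [492.8 162.5 100.8]
needle cw 7 deg (dark 37) chuck 0.02 torque [ 0.56 -1.6   1.06] F [  3.6  -5.2 -10.4] w 40.3 yaw 2.605 [492.7 163.2 101.2]
clock: 27.83
eef_pos: [491.7, 163.8, 102.4]
tool_rot: [3.141, 0.002, 2.402]
force: [-3.7, -5.0, 4.5]
width: 40.4
gripper_force: 86.8
needle cw 5 deg (dark 37) chuck 0.02 torque [ 0.25 -0.52  0.91] F [-1.7 -4.7  3.1] w 40.4 yaw 2.405 [491.7 163.8 102.5]
```

```bash
python3 -m handwheel '[{"delta_pos":[0,0,0],"yaw":0},{"delta_pos":[0.05,0,-0.06],"yaw":0},{"delta_pos":[0,0,0],"yaw":0},{"delta_pos":[0,0,0],"yaw":0.11},{"delta_pos":[0,0,0],"yaw":0.11},{"delta_pos":[0,0,0],"yaw":0.12},{"delta_pos":[0,0,0],"yaw":0.12},{"delta_pos":[0,0,0],"yaw":0.12},{"delta_pos":[0,0,0],"yaw":0.12},{"delta_pos":[0,0,0],"yaw":0.1}]' 0.5 >/dev/null && python3 -m handwheel '[{"delta_pos":[0,0,0],"yaw":0},{"delta_pos":[0,0,0],"yaw":0},{"delta_pos":[0,0,0],"yaw":0},{"delta_pos":[0,0,0],"yaw":0}]' -1 >/dev/null && python3 chk.py &&
python3 -m handwheel '[{"delta_pos":[0,0,0],"yaw":-0.1},{"delta_pos":[0,0,0],"yaw":-0.1},{"delta_pos":[0,0,0],"yaw":0}]' >/dev/null && python3 chk.py && python3 -m handwheel '[{"delta_pos":[0,0,0],"yaw":-0.1},{"delta_pos":[0,0,0],"yaw":-0.1},{"delta_pos":[0,0,0],"yaw":0}]' >/dev/null && python3 chk.py && python3 -m handwheel '[{"delta_pos":[0,0,0],"yaw":-0.1},{"delta_pos":[0,0,0],"yaw":-0.1},{"delta_pos":[0,0,0],"yaw":0}]' >/dev/null && python3 chk.py && python3 -m handwheel '[{"delta_pos":[0,0,0],"yaw":-0.1},{"delta_pos":[0,0,0],"yaw":-0.1},{"delta_pos":[0,0,0],"yaw":0}]' && python3 chk.py
```

```text
needle cw 3 deg (dark 41) chuck 0.01 torque [-1.08  0.27 -0.14] F [-1.6 -3.4  7.7] w 42.1 yaw 3.201 [491.5 162.2 101.8]
needle cw 5 deg (dark 36) chuck 0.02 torque [-1.41 -1.4  -0.57] F [  6.5  -1.8 -11.7] w 39.9 yaw 2.999 [493.  161.4 100.2]
needle cw 26 deg (dark 39) chuck 0.09 torque [-0.27 -1.66  0.49] F [  6.2  -3.1 -13.2] w 40.2 yaw 2.802 [493.3 162.3 100.1]
```

```bash
python3 -m handwheel '[{"delta_pos":[0,0,0],"yaw":-0.1},{"delta_pos":[0,0,0],"yaw":0}]' >/dev/null; python3 chk.py; python3 -m handwheel '[{"delta_pos":[0,0,0],"yaw":-0.06},{"delta_pos":[0,0,0],"yaw":0}]' >/dev/null; python3 chk.py
```

```text
needle cw 45 deg (dark 41) chuck 0.16 torque [-0.09 -1.26  0.69] F [ 3.8 -3.7 -9.6] w 40.2 yaw 2.704 [492.6 162.6 100.5]
needle cw 57 deg (dark 35) chuck 0.20 torque [ 0.14 -1.41  1.11] F [  2.9  -5.3 -11.3] w 40.1 yaw 2.646 [492.8 162.8 100.5]
```

```bash
python3 -m handwheel '[{"delta_pos":[0,0,0],"yaw":-0.07},{"delta_pos":[0,0,0],"yaw":0}]' >/dev/null; python3 chk.py; python3 -m handwheel '[{"delta_pos":[0,0,0],"yaw":-0.06},{"delta_pos":[0,0,0],"yaw":0},{"delta_pos":[0,0,0],"yaw":0},{"delta_pos":[0,0,0],"yaw":0}]' >/dev/null; python3 chk.py
python3 - <<'E'
from h import *
a=get_image("side")["color"][252:292,280:330,::-1]
cv2.imwrite("pics/band.png",cv2.resize(a,None,fx=12,fy=12,interpolation=cv2.INTER_CUBIC))
E
```

```text
needle cw 73 deg (dark 44) chuck 0.25 torque [ 0.51 -1.67  1.43] F [  4.   -4.9 -10.3] w 40.0 yaw 2.578 [493.  163.1 100.5]
needle cw 81 deg (dark 36) chuck 0.28 torque [ 0.21 -1.01  1.32] F [ 1.6 -5.1 -3.8] w 40.2 yaw 2.518 [492.3 163.3 101. ]
```

View pics/band.png

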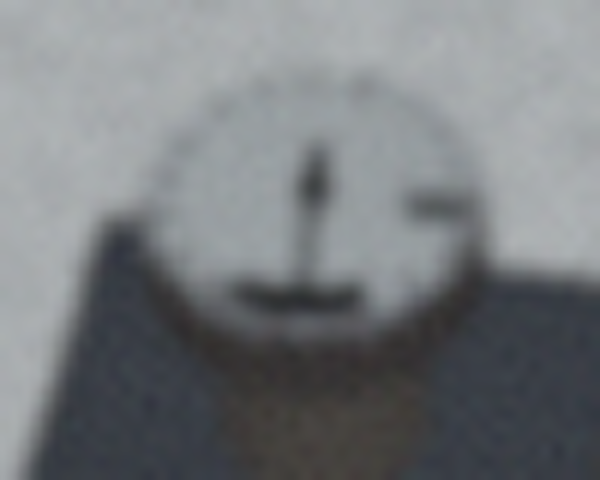

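```bash
python3 -m handwheel '[{"delta_pos":[0,0,0],"yaw":0.06},{"delta_pos":[0,0,0],"yaw":0.06},{"delta_pos":[0,0,0],"yaw":0.06},{"delta_pos":[0,0,0],"yaw":0}]' >/dev/null; python3 chk.py; python3 -m handwheel '[{"delta_pos":[0,0,0],"yaw":0},{"delta_pos":[0,0,0],"yaw":0},{"delta_pos":[0,0,0],"yaw":0},{"delta_pos":[0,0,0],"yaw":0},{"delta_pos":[0,0,0],"yaw":0},{"delta_pos":[0,0,0],"yaw":0},{"delta_pos":[0,0,0],"yaw":0}]' 1; python3 chk.py;  python3 -m handwheel '[{"delta_pos":[0,0,2],"yaw":0},{"delta_pos":[0,0,3],"yaw":0},{"delta_pos":[0,0,3],"yaw":0},{"delta_pos":[0,0,3],"yaw":0},{"delta_pos":[0,-3,0],"yaw":0},{"delta_pos":[0,-4,0],"yaw":0},{"delta_pos":[0,-4,0],"yaw":0},{"delta_pos":[0,-4,0],"yaw":0},{"delta_pos":[0,0,0],"yaw":0},{"delta_pos":[0,0,0],"yaw":0}]'; python3 look.py
python3 - <<'E'
from h import *
np.set_printoptions(precision=1,suppress=True)
s0=np.load("s0.npy",allow_pickle=True).item()
for n in("side","top"):
    p=get_image(n)
    C=cloud(p);c=C[(np.hypot(C[:,0]-485,C[:,1]-160)<24)&(C[:,2]>140)&(C[:,2]<175)];a=np.array([-.473,.163,.866]);print(n,len(c),np.percentile(c@a,90),"before",end=" ")
    q=np.load(n[0]+"0.npy",allow_pickle=True).item();C=cloud(q);c=C[(np.hypot(C[:,0]-485,C[:,1]-160)<24)&(C[:,2]>140)&(C[:,2]<175)];print(np.percentile(c@a,90))
    if n=="side":
        A=np.hstack([q["color"][130:240,235:410],p["color"][130:240,235:410]])[:,:,::-1]
        cv2.imwrite("pics/end.png",cv2.resize(A,None,fx=2.2,fy=2.2,interpolation=cv2.INTER_CUBIC))
E
```

```text
needle cw 40 deg (dark 35) chuck 0.14 torque [-0.87 -0.55  0.4 ] F [ 2.1 -5.2 -4. ] w 40.4 yaw 2.693 [491.7 162.4 100.9]
clock: 31.75
eef_pos: [491.5, 164.2, 101.3]
tool_rot: [3.141, -0.0, 2.697]
force: [-0.1, -0.2, -0.8]
width: 85.4
gripper_force: 0.0
needle cw 0 deg (dark 42) chuck 0.00 torque [-0.    0.03  0.02] F [-0.1  0.2 -0.6] w 85.3 yaw 2.697 [491.5 164.2 101.3]
clock: 32.63
eef_pos: [491.3, 10.9, 211.0]
tool_rot: [-3.141, -0.0, 2.69]
force: [-0.1, 1.0, -0.5]
width: 85.7
gripper_force: 0.0
band (np.int64(235), np.int64(289), np.float64(262.0)) needle (347.9935514648393, 41.7235107421875)
zero 347.3468684653768 from band 347.0
side 157 -65.35128129164464 before -62.02103630647481
top 251 -64.12733670295091 before -61.81382852789457
```

View pics/end.png

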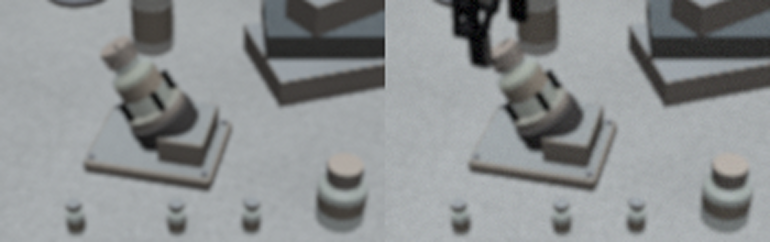

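```bash
python3 -c "
from cell import ctrl
print(ctrl.finish_job())"
```

```text
the job is handed in; nothing more can be done
None
```

The job is handed in: I turned the bezel so the zero mark stands at the needle and screwed the cap home. I held the needle mid-band for about 0.4 s at roughly 0.28 rad, then let go and the needle came back to zero; one early grip on the gauge missed and briefly touched the dial at about 11 N, leaving the zero mark and needle where they were.

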